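# Load the parts spindle for the printer gear train

### The job

Load the parts spindle for the next printer repair: slip the big gear over the post first, then the plain spacer tube, then the small gear, and last the flanged bush with its flange down, each lying flat on the one below. Let go of everything, and leave the usb stick, the screwdriver and the marker pen where they are.

Things in the scene. Friction and masses are not known exactly. Their poses are not given: they have to be found in the camera images.
- spindle: Parts spindle, fixed to the bench: a dark round steel base, 64 mm across and 8 mm high, with one upright post in its centre, 10 mm in diameter. The post's top is 61 mm above the bench; its last 6 mm taper to 4 mm. Origin: centre of the base's underside on the bench, on the post's axis; z up. Its place on the bench changes.
- seat (a point): The point on the post's axis at the top face of the spindle's base, 8 mm above the bench, where the first part's underside comes to rest.
- big_gear: The larger of two white plastic spur gears: 60 mm over the teeth, 16 mm thick, 20 mm bore, about 40 g. Its origin is the centre of its underside on the bore axis, z up along the bore; it starts lying flat on the bench with its bore upright (yaw has no meaning, it is round).
- spacer: Plain pale bare-aluminium spacer tube, no flange: 34 mm outside, 20 mm bore, 20 mm tall, about 40 g. Its origin is the centre of its underside on the bore axis, z up along the bore; it starts lying flat on the bench with its bore upright (yaw has no meaning, it is round).
- small_gear: The smaller of two white plastic spur gears: 42 mm over the teeth, 12 mm thick, 20 mm bore, about 25 g. Its origin is the centre of its underside on the bore axis, z up along the bore; it starts lying flat on the bench with its bore upright (yaw has no meaning, it is round).
- bush: Flanged pale bare-aluminium bush, 14 mm tall, 20 mm bore, about 40 g: the flange at its lower end is 40 mm across and 4 mm thick, the neck above it is 26 mm outside and 10 mm tall. It lies flange down already. Its origin is the centre of its underside on the bore axis, z up along the bore; it starts lying flat on the bench with its bore upright (yaw has no meaning, it is round).
- usb: Bystander: orange usb stick, 18x53x8 mm, lying on the bench. Origin: centre of its underside; its length is along y.
- driver: Bystander: screwdriver with a yellow handle, 152 mm long and 24 mm thick, lying near the front edge of the bench. Origin: centre of its underside; its length is along y.
- marker: Bystander: white marker pen with a black cap, 134 mm long and 15 mm thick, lying near the front edge. Origin: centre of its underside; its length is along y.
Mind the look-alikes: they are no part of the job. What is shaped like the spacer but black or orange is not meant.

How it is judged:
At the end, for the whole second after the job is handed in: All four parts are on the post in the order big gear, spacer, small gear, bush from the bottom: each part's underside within 3 mm of its proper height above the seat (0, 16, 36 and 48 mm), its axis within 8 mm of the post's axis, tilted less than 0.12 rad, at rest and let go (horizontal distance between each of big_gear, spacer, small_gear, bush and seat below 0.008 m and z of big_gear in the frame of seat between -0.003 and 0.003 m and angle between each of big_gear, spacer, small_gear, bush's own z axis and vertical below 0.12 rad and linear speed of each of big_gear, spacer, small_gear, bush below 0.02 m/s and contact force between the fingers and big_gear below 0.05 N and z of spacer in the frame of seat between 0.013 and 0.019 m and contact force between the fingers and spacer below 0.05 N and z of small_gear in the frame of seat between 0.033 and 0.039 m and contact force between the fingers and small_gear below 0.05 N and z of bush in the frame of seat between 0.045 and 0.051 m and contact force between the fingers and bush below 0.05 N); the robot touches nothing.
It fails at once if the usb stick is moved more than 30 mm (distance of usb from where it was at the start of the episode above 0.03 m).
It fails at once if the screwdriver is moved more than 30 mm (distance of driver from where it was at the start of the episode above 0.03 m).
It fails at once if the marker pen is moved more than 30 mm (distance of marker from where it was at the start of the episode above 0.03 m).
It also fails if it takes over 90 s, if anything falls off the work surface, if the arm or the gripper's body presses on something with over 40 N, if the wrist force passes 120 N, or if a joint passes its speed limit or range.

### The arm

A 7-joint arm with a two-finger parallel gripper is mounted at the origin on a cart in front of the work surface, level with it; the furniture and walls round the work are solid. World frame = base frame: x ahead of the robot, y to its left, z up, the work surface at z = 0. Lengths are in m, angles in rad, forces in N, time in s.
With the tool pointing down it reaches from about 0.4 to 0.85 m from the base axis. Payload 10.4 kg.
Tool frame: the origin (TCP) lies midway between the tips of the shut fingers; the grasp point (between the pads) lies 19 mm behind it; z points along the fingers, y is the line along which they close (so a half turn about z gives the same grasp; the last joint's range is limited). The gripper opens to 85 mm and grips with 20 to 120 N. Pads are 22 mm wide; open, the fingers measure 114 mm over their backs; the gripper's body (76 mm by 85 mm) begins 54 mm behind the grasp point. The pads swing forward as they close: fully open they stand 13 mm farther back than shut.
Start: joints at [-1.367, 0.332, -0.065, 1.46, 0.022, 1.35, -0.088], TCP at [0.141, 0.609, 0.231] pointing down, gripper open.
Joint ranges: [-2.6, 2.6], [-0.5, 2.12], [-1.47, 1.34], [0.16, 2.42], [-1.27, 4.41], [0.06, 2.06], [-2.6, 2.6]. Speed limits (rad/s): [2.22, 2.22, 2.79, 2.79, 3.14, 3.14, 3.14].

### API

Orientations are given as [roll, pitch, yaw] about the fixed x, y, z axes, in that order (R = Rz(yaw) Ry(pitch) Rx(roll)).
In Python, from station import env, fingers, kinematics, read_camera, camera_params, job gives the robot as it stands. Calls block until the motion is done:
- env.movep(position, orientation): joint-space move of the TCP to a pose.
- env.movel(position, attitude=None, rate=0.15, until_force=None): straight line of the TCP; attitude=None keeps the orientation; rate is the mean speed in m/s. With until_force (N) it stops when the force on the tool has changed by that much, and returns True; else False.
- env.move_j(angles): joint-space move.
- fingers.gripper_to(opening): finger opening in m; the grip force is fixed at half the most; returns when the fingers have stopped.
- env.dwell(seconds).
- kinematics.inverse_kinematics(position, orientation): joint angles nearest the present ones, or None.
- env.sense(): the state.
- read_camera(name): name is "scene" or "top"; returns (picture, depth): 384x512x3 uint8, red, green, blue; 384x512 float32, m along the optical axis (not along the pixel's ray), 0 where there is no reading.
- camera_params(name): a dict with "vertical_fov" (degrees; the focal length in pixels is half the picture's height over the tangent of half this angle, whatever the lens; pixels are square), "cx", "cy" (the principal point, pixels), "origin" and "orientation" of the camera in the world. Camera axes: x right, y down, z forward; pixel columns grow to the right and rows downward; lengths in m; the calibration is good to about 2 mm. A picture is of the moment at which its call begins. camera_params takes no time and is no camera call.
A pose or a line that the arm cannot do raises env.MotionError and nothing moves.
- job.job_done(): hands the job in; it is judged then, once.
The state is a dict: "clock": time; "joint_pos": joint angles; "joint_velocities": joint speeds; "tau": joint torques, N m; "tcp_pos": TCP position; "orientation": TCP orientation; "contact_force": force on the tool from outside, world axes, zero at the start; "torque": the same for the moment, N m; "opening": finger opening in m; "gripper_force": force on a finger pad.
Only numpy, scipy, OpenCV 4.12 (cv2) and the standard library are available. Lean on these libraries where they do the work, as an engineer would, in place of code of your own. Each camera call takes 0.05 s, during which the arm holds its last target. There are 200 camera calls.

## Working session

There is one attempt and no reset: what is moved stays moved. The work goes in short steps, each a Python script; the robot and the scene stay as the last script left them, time stands still between calls to the robot, and variables do not carry over. Pictures are saved under pics/ and viewed, at most 14 in all, crops included, and the job is handed in when it is done.

```bash
ls; mkdir -p pics; python3 - <<'E'
from station import env, read_camera, camera_params
import cv2, numpy as np
for n in("top","scene"):
    p,d=read_camera(n); cv2.imwrite(f"pics/{n}0.png",cv2.resize(p[:,:,::-1],(768,576),interpolation=cv2.INTER_CUBIC)); np.savez(f"{n}0.npz",p=p,d=d)
    print(n,camera_params(n),d.min(),d.max())
print(env.sense())
E
```

```text
pics
top {'vertical_fov': 54.34565284744211, 'cx': 256.0899744798308, 'cy': 191.41758753181995, 'origin': array([0.3347828 , 0.07575493, 0.95758216]), 'orientation': array([-2.985816  , -0.01305158, -1.55849061])} 0.0 1.8721555
scene {'vertical_fov': 50.05842872921279, 'cx': 248.63321141583694, 'cy': 190.5972588842672, 'origin': array([-0.134599  , -0.43449756,  0.64655007]), 'orientation': array([-2.20976711e+00, -1.86677869e-03, -8.87533556e-01])} 0.0 3.9983501
{'clock': 0.1, 'joint_pos': array([-1.36658097,  0.33279755, -0.06467488,  1.46091409,  0.02163971,
        1.34988008, -0.08853991]), 'joint_velocities': array([-8.92495184e-04, -1.50545322e-03, -1.46336861e-03, -2.84340664e-03,
       -1.66944457e-03, -2.24393221e-03, -4.76281488e-05]), 'tau': array([ 2.06525161e-03, -6.26744843e+01,  4.96877579e-02, -3.92426598e+01,
        1.63784868e-02,  7.05462618e-03,  1.16215875e-05]), 'tcp_pos': array([0.14049937, 0.60864078, 0.23057528]), 'orientation': array([-3.14029405e+00,  1.07403913e-04,  2.91474285e+00]), 'contact_force': array([ 0.05355946,  0.05884257, -0.79015951]), 'torque': array([-0.01221837,  0.00890393,  0.0274485 ]), 'gripper_force': 0.0, 'opening': 0.0857635712207961}
```

View pics/top0.png

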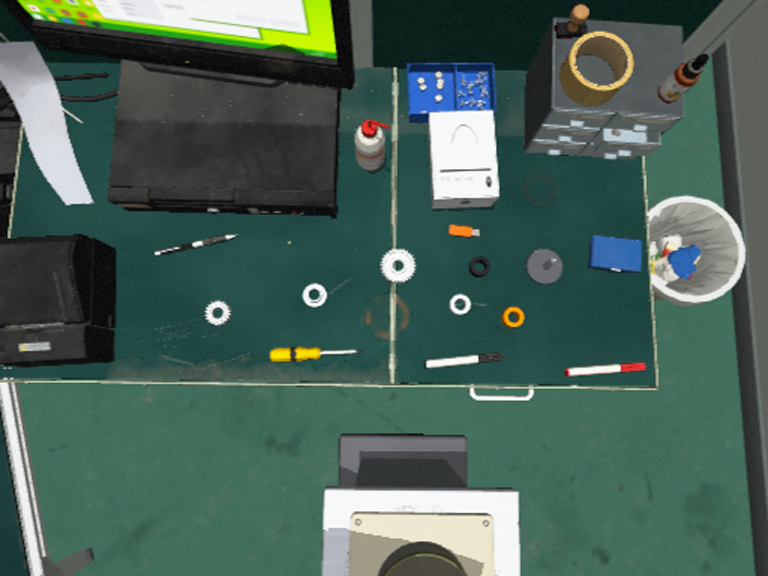

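View pics/scene0.png

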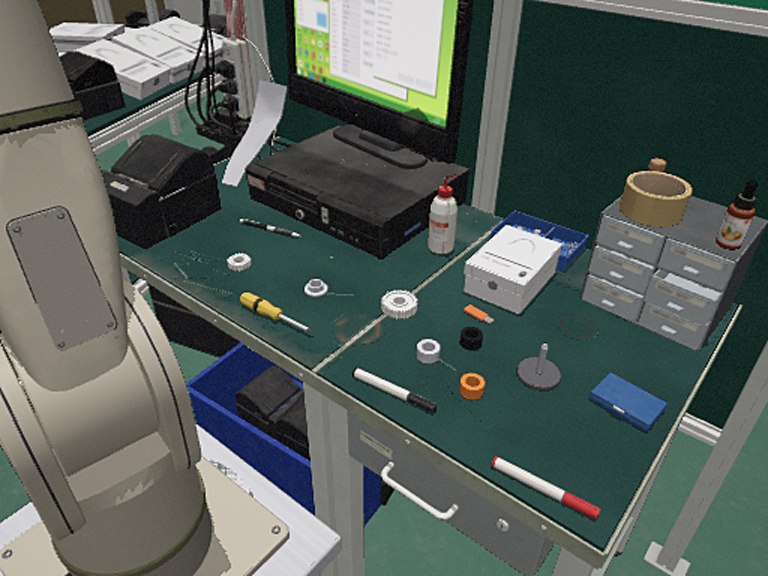

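The top view (768-wide image) shows these:

| Item | Pixel |
|---|---|
| White gears | larger (398,266), smaller (217,313) |
| Pale tubes | plain (460,304), flanged bush (314,294) |
| Look-alikes | black tube (479,267), orange tube (513,317) |
| Spindle | (545,266) |
| Usb stick | (462,231) |
| Driver | (312,354) |
| Markers | black cap (463,360), red cap (605,369) |

I choose the two white gears by size, the pale plain tube as the spacer and the stepped pale part as the bush. The black and orange tubes are rejected. Next I measure them and check with one crop.

```bash
cat > helper.py <<'E'
import numpy as np, cv2
from scipy.spatial.transform import Rotation as Ro
from station import read_camera, camera_params
def cam(n):
    c=camera_params(n); return c,192/np.tan(np.radians(c["vertical_fov"]/2)),Ro.from_euler("xyz",c["orientation"]).as_matrix()
def ray(n,uv,h):
    c,f,R=cam(n); uv=np.atleast_2d(uv)
    d=np.c_[(uv[:,0]-c["cx"])/f,(uv[:,1]-c["cy"])/f,np.ones(len(uv))]@R.T
    return c["origin"]+d*((h-c["origin"][2])/d[:,2])[:,None]
def cloud(n,d):
    c,f,R=cam(n); v,u=np.mgrid[:384,:512]
    return np.dstack([(u-c["cx"])/f*d,(v-c["cy"])/f*d,d])@R.T+c["origin"]
def project(n,P):
    c,f,R=cam(n); q=(np.asarray(P)-c["origin"])@R
    return f*q[...,:2]/q[...,2:]+[c["cx"],c["cy"]]
E
cat > meas.py <<'E'
from helper import *
seeds={"big_gear":((398,266),.016,.060),"spacer":((460,304),.020,.034),"small_gear":((217,313),.012,.042),"bush":((314,294),.004,.040),"black":((479,267),.02,.034),"orange":((513,317),.02,.034),"spindle":((545,266),.008,.064)}
def measure(n,name,uv,h,D,p,d):
    # bright (or spindle-grey) blob around the expected pixel
    hsv=cv2.cvtColor(p,cv2.COLOR_RGB2HSV).astype(int); V,S=hsv[...,2],hsv[...,1]
    m={"orange":(S>150)&(V>150),"black":V<38,"spindle":(S<60)&(V>55)}.get(name,(V>120)&(S<70))
    k,lab,st,ce=cv2.connectedComponentsWithStats(m.astype(np.uint8))
    i=[j for j in range(1,k) if st[j,4]>15]; j=min(i,key=lambda j:np.hypot(*(st[j,:2]+st[j,2:4]/2-uv)))
    pts=np.argwhere(lab==j)[:,::-1].astype(np.float32)
    w=ray(n,pts,h/2)[:,:2].astype(np.float32); (c,r)=cv2.minEnclosingCircle(w)
    z=cloud(n,d)[lab==j][:,2]
    return np.array(c),2*r,np.percentile(z,[10,50,95])
if __name__=="__main__":
    T,S=[np.load(f"{n}0.npz") for n in("top","scene")]
    for k,(uv,h,D) in seeds.items():
        c,dd,z=measure("top",k,np.array(uv)/1.5,h,D,T["p"],T["d"])
        s=project("scene",[*c,h/2])
        c2,d2,z2=measure("scene",k,s,h,D,S["p"],S["d"])
        print(k,"top",c.round(4),"D",round(dd,4),"z",z.round(3),"| scene",c2.round(4),round(d2,4),z2.round(3),"true D",D, "reach",np.hypot(*c).round(3))
    a=[cv2.resize(T["p"][y-16:y+16,x-20:x+20,::-1],(300,240),interpolation=cv2.INTER_CUBIC) for x,y in((265,177),(307,203),(145,209),(209,196),(363,177))]
    b=[cv2.resize(S["p"][y-22:y+22,x-28:x+28,::-1],(260,240),interpolation=cv2.INTER_CUBIC) for x,y in((266,202),(285,233),(158,174),(210,191),(359,245))]
    f=np.vstack([np.hstack([cv2.resize(i,(160,130)) for i in a]),np.hstack([cv2.resize(i,(160,130)) for i in b])])
    cv2.imwrite("pics/crop0.png",f)
E
python3 meas.py
```

```text
big_gear top [0.6067 0.0525] D 0.5673 z [-0.026  0.     0.016] | scene [0.7848 0.1437] 0.2247 [0.015 0.068 0.107] true D 0.06 reach 0.609
spacer top [ 0.4569 -0.0638] D 0.0367 z [0.004 0.018 0.022] | scene [ 0.4566 -0.0618] 0.0533 [0.005 0.018 0.022] true D 0.034 reach 0.461
small_gear top [0.4373 0.349 ] D 0.0439 z [-0.001  0.011  0.014] | scene [0.4355 0.349 ] 0.0559 [0.004 0.011 0.014] true D 0.042 reach 0.56
bush top [0.4698 0.1858] D 0.0424 z [-0.     0.004  0.015] | scene [0.4714 0.1901] 0.05 [0.002 0.005 0.016] true D 0.04 reach 0.505
black top [ 0.5257 -0.1   ] D 0.0203 z [0.002 0.008 0.02 ] | scene [ 0.5226 -0.0992] 0.0546 [0.004 0.015 0.021] true D 0.034 reach 0.535
orange top [ 0.4358 -0.1545] D 0.0362 z [0.014 0.02  0.022] | scene [ 0.4431 -0.1485] 0.0354 [0.018 0.02  0.022] true D 0.034 reach 0.462
spindle top [ 0.5256 -0.2122] D 0.0649 z [0.005 0.007 0.038] | scene [ 0.5413 -0.205 ] 0.1023 [0.006 0.008 0.048] true D 0.064 reach 0.567
```

View pics/crop0.png

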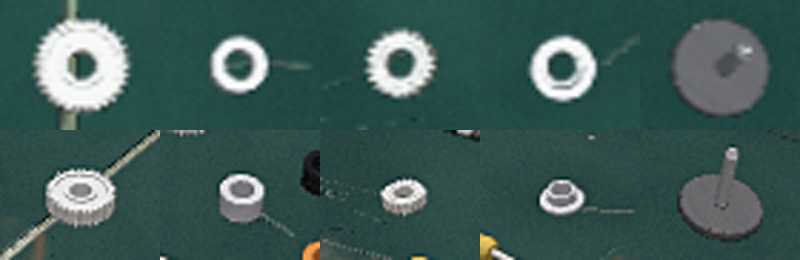

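The crops confirm the choices: a 60 mm toothed gear, a plain pale tube, a small toothed gear, a flanged bush with flange down, and the spindle with its post. In the top view the big gear blob merges with the bench's edge strip. I'll refine the gear and the post axis using heights.

```bash
cat > ref.py <<'E'
from helper import *
pos={"big_gear":((.53,.055),.016,.06),"spacer":((.457,-.063),.02,.034),"small_gear":((.437,.349),.012,.042),"bush":((.470,.187),.004,.04),"bushneck":((.470,.187),.014,.026),"base":((.5256,-.2122),.008,.064)}
for n in("top","scene"):
    T=np.load(f"{n}0.npz"); P=cloud(n,T["d"]); V=T["p"].max(2)
    for k,(c,h,D) in pos.items():
        m=(abs(P[...,2]-h)<.0035)&(np.hypot(P[...,0]-c[0],P[...,1]-c[1])<D*.75)
        if k!="base": m&=V>120
        else: m&=(V>55)&(np.ptp(T["p"].astype(int),axis=2)<25)
        uv=np.argwhere(m)[:,::-1].astype(float); w=ray(n,uv,h)[:,:2].astype(np.float32)
        q,r=cv2.minEnclosingCircle(w); e=cv2.fitEllipse(cv2.convexHull(w)); print(n,k,len(w),np.round(q,4),"D",round(2*r,4),"ell",np.round(e[0],4),np.round(e[1],4),"medz",np.median(P[m][:,2]).round(4))
    m=(P[...,2]>.05)&(P[...,2]<.075)&(np.hypot(P[...,0]-.5256,P[...,1]+.2122)<.03)
    print(n,"posttop",m.sum(),P[m].mean(0).round(4) if m.any() else "", P[m][:,2].max() if m.any() else "", ray(n,np.argwhere(m)[:,::-1].mean(0),P[m][:,2].mean()).round(4) if m.any() else "")
from station import env,kinematics
for k,c in [(k,v[0]) for k,v in pos.items()]:
    for y in (np.pi/2,-np.pi/2,np.pi,0):
        q=kinematics.inverse_kinematics([*c,.12],[np.pi,0,y]); print(k,round(y,2),None if q is None else np.round(q,2))
E
python3 ref.py
```

```text
top big_gear 230 [0.5217 0.0419] D 0.0601 ell [0.5217 0.0422] [0.058  0.0586] medz 0.0146
top spacer 87 [ 0.4556 -0.0631] D 0.0343 ell [ 0.4558 -0.0629] [0.033 0.033] medz 0.0189
top small_gear 133 [0.4367 0.3461] D 0.0416 ell [0.4368 0.3461] [0.0406 0.0409] medz 0.0115
top bush 108 [0.4695 0.1856] D 0.0422 ell [0.4701 0.1846] [0.0388 0.0407] medz 0.0031
top bushneck 33 [0.4696 0.1837] D 0.026 ell [0.4696 0.1838] [0.0237 0.0254] medz 0.013
top base 392 [ 0.5252 -0.2116] D 0.0633 ell [ 0.5254 -0.2116] [0.0617 0.0628] medz 0.0073
top posttop 14 [ 0.525  -0.2114  0.0572] 0.06178059945709802 [[ 0.525  -0.2114  0.0572]]
scene big_gear 239 [0.5201 0.0406] D 0.0622 ell [0.5197 0.0415] [0.0585 0.0618] medz 0.0151
scene spacer 95 [ 0.4544 -0.0637] D 0.0362 ell [ 0.4539 -0.0635] [0.0338 0.0353] medz 0.0199
scene small_gear 96 [0.4344 0.3445] D 0.046 ell [0.4353 0.3454] [0.0408 0.0437] medz 0.0121
scene bush 63 [0.472  0.1861] D 0.0469 ell [0.4707 0.186 ] [0.0383 0.0476] medz 0.0045
scene bushneck 36 [0.4682 0.1843] D 0.0292 ell [0.4679 0.1845] [0.0251 0.0289] medz 0.0139
scene base 422 [ 0.522
[... 767 characters left out ...]
-1.15  0.29  0.46  1.79 -0.14  1.09 -2.21]
bush 1.57 [-0.86  0.17  0.43  1.93 -0.08  1.06 -0.4 ]
bush -1.57 [ 0.58  0.43 -1.23  1.86  0.45  1.17  2.33]
bush 3.14 [-0.78  0.17  0.34  1.92 -0.06  1.06  1.16]
bush 0 [-0.93  0.17  0.51  1.93 -0.1   1.06 -1.95]
bushneck 1.57 [-0.86  0.17  0.43  1.93 -0.08  1.06 -0.4 ]
bushneck -1.57 [ 0.58  0.43 -1.23  1.86  0.45  1.17  2.33]
bushneck 3.14 [-0.78  0.17  0.34  1.92 -0.06  1.06  1.16]
bushneck 0 [-0.93  0.17  0.51  1.93 -0.1   1.06 -1.95]
base 1.57 [-0.56  0.5   1.1   1.8  -0.49  1.15  0.7 ]
base -1.57 [-0.59  0.54  1.17  1.8  -0.54  1.17 -2.4 ]
base 3.14 [-0.55  0.49  1.09  1.8  -0.47  1.15  2.26]
base 0 [-0.59  0.53  1.16  1.8  -0.53  1.17 -0.84]
```

```bash
cat > act.py <<'E'
import numpy as np
from station import env, fingers
DN=[np.pi,0,np.pi/2]; POST=np.array([.5238,-.2119])
def log(t):
    s=env.sense(); print(t,"t",round(s["clock"],2),"tcp",s["tcp_pos"].round(4),"open",round(s["opening"],4),"F",s["contact_force"].round(1),"g",round(s["gripper_force"],1))
def pick(xy,zg,opening):
    env.movep([*xy,.15],DN); fingers.gripper_to(opening)
    env.movel([*xy,zg],rate=.15); log("at grasp")
    fingers.gripper_to(0); log("gripped")
    env.movel([*xy,.15],rate=.2); log("lifted")
def place(zg,dz,opening,gap=.001):
    "dz: height of the resting underside above the bench"
    env.movep([*POST,max(.15,dz+zg+.075)],DN)
    env.movel([*POST,zg+dz+.02],rate=.15)
    hit=env.movel([*POST,zg+dz+gap],rate=.04,until_force=8); log(f"down hit={hit}")
    fingers.gripper_to(opening); log("released")
    env.movel([*POST,.17],rate=.2)
E
python3 - <<'E'
from act import *
env.movel([.33,.36,.25],rate=.3); log("clear")
pick([.5208,.0416],.002,.085)
E
```

```text
clear t 1.29 tcp [0.3289 0.361  0.2498] open 0.0852 F [-1.4  1.2  0.1] g 0.0
at grasp t 4.08 tcp [0.5214 0.0417 0.0028] open 0.0848 F [-0.2  0.2  0. ] g 0.0
gripped t 4.47 tcp [0.5214 0.0418 0.0036] open 0.0576 F [-6.8 -1.4 17.3] g 60.0
lifted t 5.37 tcp [0.5201 0.0416 0.1489] open 0.0574 F [ 0.6  0.  -0.5] g 63.8
```

```bash
python3 - <<'E'
from act import *
from helper import *
env.movep([*POST,.15],DN); log("hover")
p,_=read_camera("scene"); u,v=project("scene",[*POST,.13]).astype(int)
cv2.imwrite("pics/h1.png",cv2.resize(p[max(v-70,0):v+90,u-90:u+90,::-1],None,fx=3,fy=3,interpolation=cv2.INTER_CUBIC))
E
```

```text
hover t 6.36 tcp [ 0.5241 -0.2102  0.1493] open 0.0569 F [ 0.5  1.8 -0.9] g 63.8
```

View pics/h1.png

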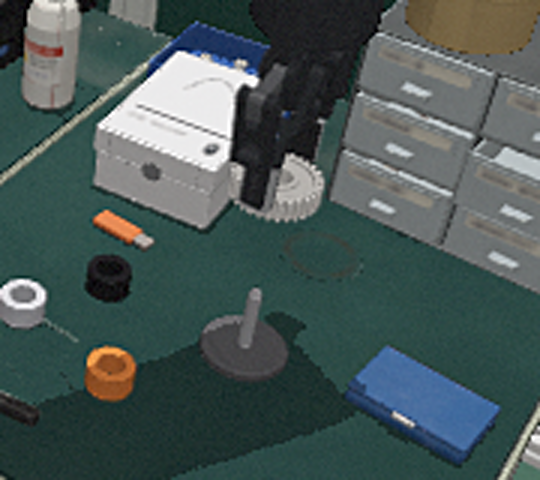

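The gear is held between the fingers and roughly level, above the post (post tip at crop pixel (255,292)). Now I lower it.

```bash
python3 - <<'E'
from act import *
from helper import *
place(.003,.008,.085,gap=.001)
log("up"); env.movep([.4546,-.0633,.15],DN)
for n in("scene","top"):
    p,d=read_camera(n); np.savez(f"{n}1.npz",p=p,d=d)
    u,v=project(n,[*POST,.02]).astype(int)
    cv2.imwrite(f"pics/{n}p1.png",cv2.resize(p[v-40:v+40,u-50:u+50,::-1],None,fx=4,fy=4,interpolation=cv2.INTER_CUBIC))
    P=cloud(n,d); m=(np.hypot(*(P[...,:2]-POST).transpose(2,0,1))<.045)&(abs(P[...,2]-.024)<.0045)&(p.max(2)>120)
    w=ray(n,np.argwhere(m)[:,::-1],.024)[:,:2].astype(np.float32); print(n,m.sum(),cv2.minEnclosingCircle(w),np.percentile(P[m][:,2],[5,50,95]))
a=[cv2.imread(f"pics/{n}p1.png") for n in("scene","top")]; cv2.imwrite("pics/p1.png",np.hstack(a))
E
```

```text
down hit=True t 8.1 tcp [ 0.5235 -0.2116  0.0118] open 0.0568 F [-2.3  1.   7.4] g 64.6
released t 8.49 tcp [ 0.5231 -0.2114  0.0113] open 0.0849 F [ 0.4 -0.5 -0.1] g 0.0
up t 9.43 tcp [ 0.5232 -0.2115  0.1689] open 0.0848 F [ 1.1  0.2 -0.5] g 0.0
scene 344 ((0.5204454064369202, -0.21144947409629822), 0.03189527615904808) [0.02014121 0.02271024 0.02547882]Traceback (most recent call last):
  File "<stdin>", line 10, in <module>
    return _quantile_unchecked(
        a, q, axis, out, overwrite_input, method, keepdims, weights)
    return _ureduce(a,
                    func=_quantile_ureduce_func,
    ...<5 lines>...
                    overwrite_input=overwrite_input,
                    method=method)
    r = func(a, **kwargs)
    result = _quantile(arr,
                       quantiles=q,
    ...<2 lines>...
                       out=out,
                       weights=wgt)
    slices_having_nans = np.isnan(arr[-1, ...])
                                  ~~~^^^^^^^^^
IndexError: index -1 is out of bounds for axis 0 with size 0
```

View pics/scenep1.png

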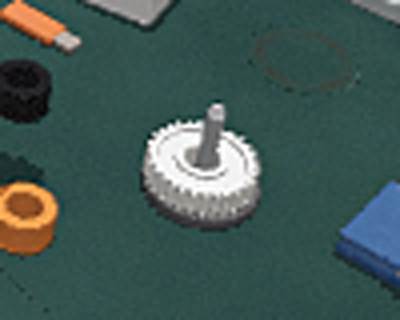

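```bash
python3 - <<'E'
from act import *
pick([.4550,-.0633],.006,.07)
E
```

```text
at grasp t 11.89 tcp [ 0.4556 -0.0634  0.0067] open 0.0699 F [ 1.  -0.7  0.1] g 0.0
gripped t 12.34 tcp [ 0.4555 -0.0631  0.0069] open 0.0316 F [-3.2  0.3 13.2] g 58.3
lifted t 13.21 tcp [ 0.4544 -0.0632  0.1491] open 0.0314 F [-0.3 -0.  -0.5] g 59.4
```

The gear lies flat on the base with the post through its bore, and the spacer is gripped. I'll place the spacer, then pick the small gear.

```bash
cat >> act.py <<'E'
def check(k,h):
    "view of the stack from the scene camera; top face at height h"
    from helper import read_camera,cloud,ray,project,cv2
    p,d=read_camera("scene"); u,v=project("scene",[*POST,.04]).astype(int)
    cv2.imwrite(f"pics/{k}.png",cv2.resize(p[v-40:v+40,u-50:u+50,::-1],None,fx=4,fy=4,interpolation=cv2.INTER_CUBIC))
    P=cloud("scene",d); m=(np.hypot(*(P[...,:2]-POST).transpose(2,0,1))<.03)&(abs(P[...,2]-h)<.003)&(p.max(2)>100)
    w=ray("scene",np.argwhere(m)[:,::-1],h)[:,:2].astype(np.float32); print(k,m.sum(),cv2.minEnclosingCircle(w) if len(w) else "")
E
python3 - <<'E'
from act import *
place(.006,.024,.06,gap=.001)
env.movep([.436,.3455,.15],DN)
check("p2",.044)
E
```

```text
down hit=True t 15.22 tcp [ 0.5236 -0.2116  0.031 ] open 0.0312 F [-1.5  1.   7.5] g 60.1
released t 15.61 tcp [ 0.5232 -0.2114  0.0306] open 0.0601 F [ 0.1 -0.4  0.4] g 0.0
p2 94 ((0.5216737985610962, -0.2115640789270401), 0.018134750425815582)
```

View pics/p2.png

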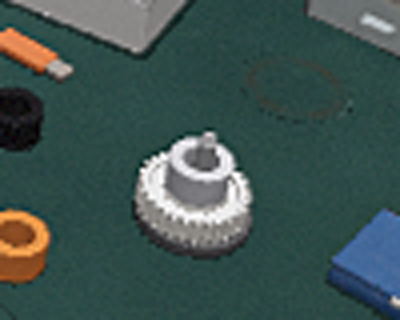

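The spacer sits flat and centred on the gear (crop pixel (200,180)). The small gear is next.

```bash
python3 - <<'E'
from act import *
pick([.436,.3458],.002,.07)
place(.0027,.044,.065,gap=.001)
env.movep([.4695,.1848,.15],DN)
check("p3",.056)
E
```

```text
at grasp t 20.19 tcp [0.4366 0.3462 0.0028] open 0.0698 F [0.3 0.1 0.5] g 0.0
gripped t 20.59 tcp [0.4363 0.3463 0.0032] open 0.0391 F [-1.4 -2.6 10.6] g 59.1
lifted t 21.48 tcp [0.4354 0.3455 0.1489] open 0.0389 F [-0.2  0.1 -0.7] g 60.2
down hit=True t 24.73 tcp [ 0.5235 -0.2116  0.0472] open 0.0392 F [-2.2  1.   4.4] g 60.9
released t 25.11 tcp [ 0.5231 -0.2114  0.0467] open 0.0652 F [-0.4  0.1 -0.7] g 0.0
p3 172 ((0.5213581919670105, -0.20958200097084045), 0.022410327568650246)
```

View pics/p3.png

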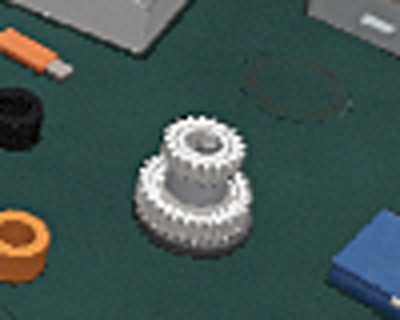

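The small gear is flat and centred (crop pixel (205,140)). The bush is next, gripped by its neck above the flange.

```bash
python3 - <<'E'
from act import *
pick([.4692,.1848],.0058,.07)
place(.006,.056,.06,gap=.001)
env.movep([.40,.15,.25],DN)
check("p4",.070)
from helper import *
p,d=read_camera("top"); P=cloud("top",d)
for h,k in((.07,"neck"),(.06,"flange"),(.056,"sg"),(.024,"bg")):
    m=(np.hypot(*(P[...,:2]-POST).transpose(2,0,1))<.04)&(abs(P[...,2]-h)<.002)
    w=ray("top",np.argwhere(m)[:,::-1],h)[:,:2].astype(np.float32); print(k,m.sum(),cv2.minEnclosingCircle(w) if len(w) else "")
u,v=project("top",[*POST,.04]).astype(int); t=cv2.resize(p[v-40:v+40,u-50:u+50,::-1],None,fx=4,fy=4,interpolation=cv2.INTER_CUBIC)
cv2.imwrite("pics/p4b.png",np.hstack([cv2.imread("pics/p4.png"),t])); log("end")
E
```

```text
at grasp t 28.99 tcp [0.4698 0.185  0.0066] open 0.07 F [0.5 0.5 0.3] g 0.0
gripped t 29.5 tcp [0.4695 0.1851 0.0066] open 0.0228 F [-3.6 -1.1  9.5] g 58.4
lifted t 30.38 tcp [0.4685 0.1846 0.1489] open 0.022 F [ 0.1 -0.2 -0.9] g 58.8
down hit=True t 32.98 tcp [ 0.5236 -0.2116  0.0626] open 0.0221 F [-0.3  1.4  6.5] g 59.6
released t 33.42 tcp [ 0.5233 -0.2114  0.0621] open 0.0601 F [-0.4  0.9  0.3] g 0.0
p4 54 ((0.5212342143058777, -0.21229059994220734), 0.014099359512329102)
neck 30 ((0.5238919854164124, -0.21201659739017487), 0.012916437350213528)
flange 91 ((0.5236678719520569, -0.21174688637256622), 0.020010031759738922)
sg 46 ((0.5240208506584167, -0.21087904274463654), 0.02090795896947384)
bg 80 ((0.5232458710670471, -0.21097180247306824), 0.029704488813877106)
end t 35.67 tcp [0.4004 0.1492 0.2498] open 0.06 F [-0.6  0.3 -0.4] g 0.0
```

View pics/p4b.png

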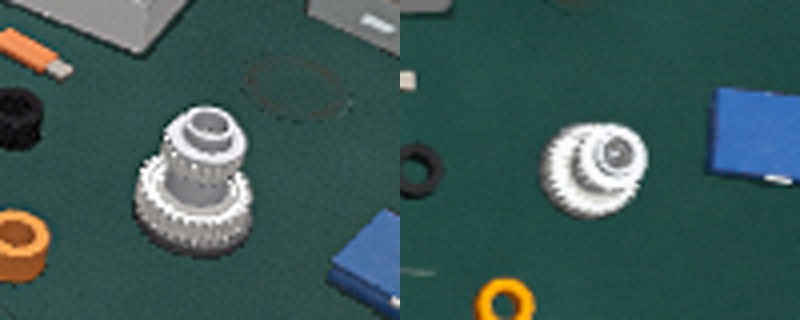

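All four parts are stacked flat, in order. The axes measured in the top view (big gear, small gear, bush) are within about 2 mm of the post, and the arm is clear.

```bash
python3 -c "
from station import job; print(job.job_done())"
```

```text
the job is handed in; nothing more can be done
None
```

The spindle is loaded in order (big gear, spacer, small gear, bush with flange down), everything is let go, the bystanders were not touched, and the job was handed in at about 36 s; no verdict was returned.

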